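# Run a loaded cell carousel once past its test contact

## Robot

A 7-joint arm with a two-finger parallel gripper is mounted at the origin on a cart in front of the work surface, level with it; the furniture and walls round the work are solid. World frame = base frame: x ahead of the robot, y to its left, z up, the work surface at z = 0. Lengths are in mm, angles in rad, forces in N, time in s.
With the tool pointing down it reaches from about 400 to 875 mm from the base axis. Payload 4.4 kg.
Tool frame: the origin (TCP) lies on the centre line of the jaws, within the pads' length; the fingertips stand 11 mm ahead of it and the grasp point (between the pads) lies 8 mm behind it (ctrl.tips_ahead is the distance from the TCP to the fingertips, in mm); z points along the fingers, y is the line along which they close (so a half turn about z gives the same grasp; the last joint's range is limited). The gripper opens to 85 mm and grips with 20 to 120 N. Pads are 22 mm wide; open, the fingers measure 114 mm over their backs; the gripper's body (76 mm by 85 mm) begins 54 mm behind the grasp point. The pads swing forward as they close: fully open they stand 13 mm farther back than shut.
Start: joints at [1.245, 0.628, 0.038, 1.517, -0.027, 0.996, -0.02], TCP at [167.004, -628.194, 242.313] pointing down, gripper open.
Joint ranges: [-3.06, 3.06], [-0.37, 2.12], [-1.25, 1.32], [0.18, 2.47], [-1.1, 4.24], [0.23, 1.98], [-2.94, 2.94]. Speed limits (rad/s): [2.57, 2.57, 3.14, 3.14, 3.14, 3.14, 3.14].

## Interface

Orientations are given as [roll, pitch, yaw] about the fixed x, y, z axes, in that order (R = Rz(yaw) Ry(pitch) Rx(roll)).
In Python, from cell import ctrl, eyes, job gives the robot as it stands. The module is installed in compiled form; this text tells all that it offers.
- The arm moves only by the tool carry_out, never from a script. Its argument "moves" is a list of rows, each an object of numbers: "tx", "ty", "tz": the shift along the tool's x, y, z as a fraction of full scale; "twist": the turn about the tool's z as a fraction of full scale; "fingers": the opening, from 0 (shut) to 1 (fully open). In form: [{"tx": .., "ty": .., "tz": .., "twist": .., "fingers": ..}, ...]. A call has 1 to 12 rows; each row shifts and turns the commanded pose from where the row before left it, along the tool's axes as they then stand; what a row does not reach is not made up. Full scale, the value 1, is 0.3 m for a shift and pi rad for a turn. A row lasts 1/8 s, in which the tool goes at most 62.5 mm and 10.7 degrees, less where a joint would pass 70% of its speed; a pose out of reach is approached as far as the arm can. A call with a number of a shift or a turn outside -1 to 1 is refused whole. A call with a gripper value outside its range is refused whole. The fingers move at their own pace and stop on an object; the grip force is fixed at half the most. Time passes only in rows, so rows that do not move let the fingers close. It gives the time, the measured TCP pose, the force, the opening and the grip force at its end, in the units of the state.
- ctrl.read_state(): the state, without advancing time (a new reading comes with each control period).
- eyes.get_image(name): name is "side" or "top"; returns a dict with "color" (384x512x3 uint8, blue, green, red), "fovy" (degrees; the focal length in pixels is half the picture's height over the tangent of half this angle, whatever the lens; pixels are square), "cx", "cy" (the principal point, pixels), "world_from_camera" (4x4, takes a point from camera to world coordinates). Camera axes: x right, y up, looking along -z (the intrinsics and any distortion apply to the point x, -y, -z); pixel columns grow to the right and rows downward; lengths in mm; the calibration is good to about 2 mm. A picture is of the moment at which its call begins. There is no depth.
- job.finish_job(): hands the job in; it is judged then, once.
The state is a dict: "clock": time; "qpos": joint angles; "qd": joint speeds; "tau": joint torques, N m; "eef_pos": TCP position; "tool_rot": TCP orientation; "force": force on the tool from outside, world axes, zero at the start; "torque": the same for the moment, N m; "width": finger opening in mm; "gripper_force": force on a finger pad.
Only numpy, scipy, OpenCV 4.12 (cv2) and the standard library are available. Lean on these libraries where they do the work, as an engineer would, in place of code of your own. Each camera call takes 0.05 s, during which the arm holds its last target. There are 200 camera calls.

## Task

Two small hand-turned test carousels stand on the bench. Take the one loaded with white cells by its upright handle and turn it one full turn clockwise, seen from above, so that every cell has passed the contact block once and the handle stands beside the block again; then let go. Do not turn the empty carousel.

Things in the scene. Friction and masses are not known exactly. Their poses are not given: they have to be found in the camera images.
- loaded_stand: Fixed stand of the loaded carousel: round dark steel foot, 104 mm across, with a short column. Origin on the bench top, on the vertical turning axis of the disc. Outside the disc, 62 mm from the axis along this body's -x, stands a black contact block, 14 x 24 mm, its top 62 mm above the bench. The stand's heading may be anything. The empty carousel, alike in build, stands farther from the robot.
- loaded_handle (a point): Centre line of the loaded carousel's handle, 92 mm above the bench, 36 mm from the turning axis. Handle: plain wooden upright cylinder, 18 mm across, 62 to 112 mm above the bench; it spins freely on its pin, so a gripper need not turn with the disc. Disc: dark steel, 100 mm across, top 56 mm above the bench, with five white round cells standing in nests, tops at 70 mm.
- loaded_wheel (a joint): Turn of the loaded disc, rad: 0 with the handle beside the contact block, growing clockwise seen from above and counting on past a turn (6.283 after one full turn). Starts within 0.1 of 0. Turns both ways with light friction (about 0.04 N m, 1 N at the handle) and stays where it is left.
- empty_wheel (a joint): Turn of the empty carousel's disc, rad: same build, size and sense as the loaded one, but its five nests are empty. Starts within 0.1 of 0; it shall not be turned.

How it is judged:
By the outcome, as a careful person would: the job done as asked, in the order asked, and still so for the second after the job is handed in, with the robot touching nothing.
It also fails if it takes over 53 s, if anything falls off the work surface, if the arm or the gripper's body presses on something with over 40 N, if the wrist force passes 120 N, or if a joint passes its speed limit or range.

## Working session

There is one attempt and no reset: what is moved stays moved. The work goes in short steps, Python scripts to look and compute and a tool call to move; the robot and the scene stay as the last step left them, time stands still between calls to the robot, and variables do not carry over. Pictures are saved under pics/ and viewed, at most 10 in all, crops included, and the job is handed in when it is done.

Besides the shell and the picture viewer there is one more tool, called after "Emit:" by a JSON object that holds its "api" and its "payload", one argument or row to a line. carry_out: Moves the arm, as the interface text tells. Its arguments: {"type":"object","properties":{"moves":{"type":"array","items":{"type":"object","properties":{"tx":{"type":"number","minimum":-1,"maximum":1},"ty":{"type":"number","minimum":-1,"maximum":1},"tz":{"type":"number","minimum":-1,"maximum":1},"twist":{"type":"number","minimum":-1,"maximum":1},"fingers":{"type":"number"}}}}},"required":["moves"]}

```bash
mkdir -p pics
python3 - <<'E'
from cell import ctrl, eyes
import cv2
s=ctrl.read_state();print({k:s[k] for k in('clock','eef_pos','tool_rot','width','force')},ctrl.tips_ahead)
for n in('side','top'):
    d=eyes.get_image(n);cv2.imwrite(f'pics/{n}0.png',d['color']);print(n,[ (k,d[k]) for k in d if k!='color'])
E
```

```text
{'clock': 0.0, 'eef_pos': array([ 166.86812483, -627.6021484 ,  241.41327252]), 'tool_rot': array([-3.13973537e+00,  3.91815507e-05,  2.59823337e-01]), 'width': 85.22968096661306, 'force': array([0.36208978, 0.12549748, 0.34062903])} 11.0
side [('fovy', 56.126521845872425), ('cx', 257.387849948883), ('cy', 189.9231027382442), ('world_from_camera', array([[-9.92124225e-01,  7.59828091e-02, -9.95797895e-02,
         5.04206697e+02],
       [-1.25195181e-01, -6.26671928e-01,  7.69160881e-01,
         3.09924559e+02],
       [-3.96085428e-03,  7.75570053e-01,  6.31249083e-01,
         6.06383393e+02],
       [ 0.00000000e+00,  0.00000000e+00,  0.00000000e+00,
         1.00000000e+00]]))]
top [('fovy', 53.8317113717497), ('cx', 249.50358991197297), ('cy', 187.7934469495551), ('world_from_camera', array([[-4.36387642e-03,  9.98288058e-01, -5.83258980e-02,
         5.31406816e+02],
       [-9.99678298e-01, -5.81239546e-03, -2.46883882e-02,
        -3.58223921e+02],
       [-2.49851363e-02,  5.81993974e-02,  9.97992271e-01,
         9.22349752e+02],
       [ 0.00000000e+00,  0.00000000e+00,  0.00000000e+00,
         1.00000000e+00]]))]
```

View pics/side0.png

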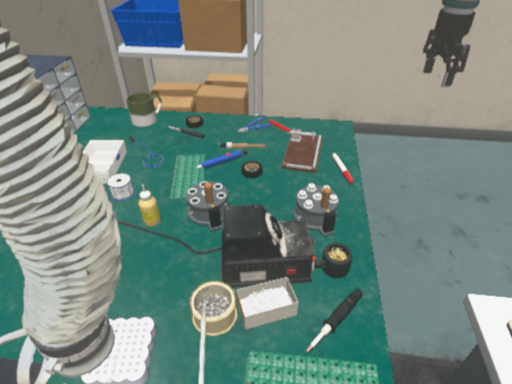

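View pics/top0.png

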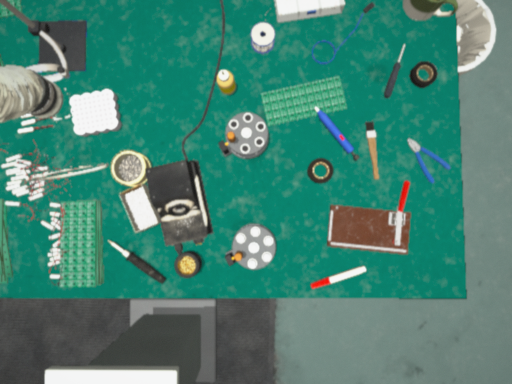

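The loaded carousel (white cells) is at about (253,247) in the top view, nearer the robot. The empty one is at (246,135). I'll enlarge both views of the loaded one.

Run:
```python
import cv2,numpy as np
a=cv2.imread('pics/top0.png')[210:285,205:305];b=cv2.imread('pics/side0.png')[170:245,270:370]
f=lambda i:cv2.resize(i,(800,600),interpolation=cv2.INTER_CUBIC)
cv2.imwrite('pics/c1.png',f(a));cv2.imwrite('pics/c2.png',f(b))
```

```text
(no output)
```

View pics/c1.png

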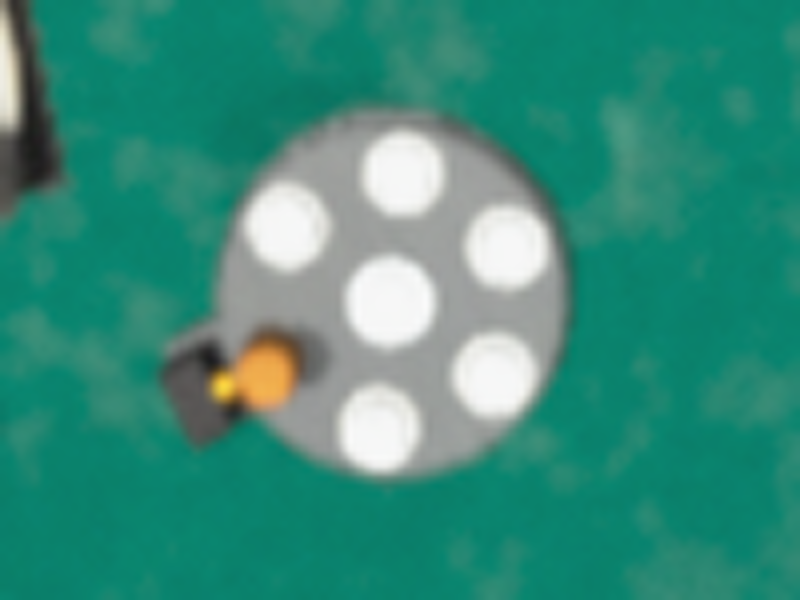

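View pics/c2.png

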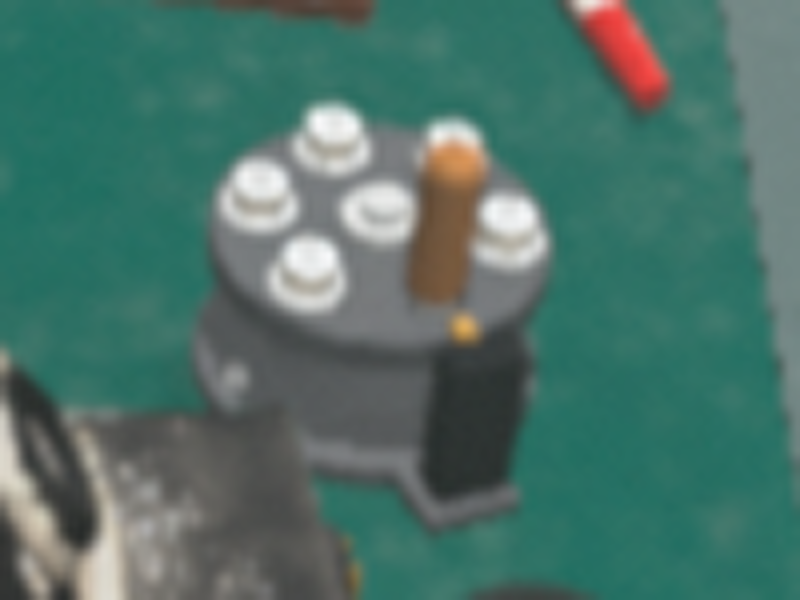

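```bash
cat > h.py <<'E'
import numpy as np
from cell import ctrl, eyes
def ray(d,u,v,z):
    f=192/np.tan(np.radians(d['fovy']/2));T=d['world_from_camera']
    r=T[:3,:3]@np.array([(u-d['cx'])/f,-(v-d['cy'])/f,-1]);o=T[:3,3]
    return (o+r*(z-o[2])/r[2])[:2].round(1)
E
python3 - <<'E'
from h import *
t=eyes.get_image('top');s=eyes.get_image('side')
c=lambda x,y,x0,y0:(x0+(x+.5)/8-.5,y0+(y+.5)/8-.5)
T=lambda n,x,y,z:print(n,'top',ray(t,*c(x,y,205,210),z))
S=lambda n,x,y,z:print(n,'side',ray(s,*c(x,y,270,170),z))
T('disc',395,291,56);T('hub',391,301,60);T('handle',268,374,112);T('block',203,393,62)
for p in((403,172),(508,246),(495,375),(380,427),(287,226)):T('cell',*p,70)
S('disc',381,238,56);S('hub',380,208,60);S('handle',456,160,112);S('hbase',437,292,62);S('block',478,340,62)
for p in((334,120),(262,178),(309,255),(509,212)):S('cell',*p,70)
E
```

```text
disc top [ 449.5 -346.3]
hub top [ 447.1 -345.2]
handle top [ 433.  -313.2]
block top [ 421.6 -292.1]
cell top [ 484.  -348.9]
cell top [ 463.3 -378.2]
cell top [ 427.5 -374.3]
cell top [ 413.2 -342.1]
cell top [ 469.  -316.3]
disc side [ 447.5 -343. ]
hub side [ 448.2 -351.9]
handle side [ 433.  -311.8]
hbase side [ 432.5 -314.1]
block side [ 421.5 -295.3]
cell side [ 462.8 -379.5]
cell side [ 483.5 -349.4]
cell side [ 469.2 -316.5]
cell side [ 412.3 -342.4]
```

Emit:
{"api": "carry_out", "payload": {
  "moves": [
    {"twist":0.0414,"fingers":0.5},
    {"twist":0.0414,"fingers":0.5},
    {"tx":0.0887,"ty":-0.105,"fingers":0.5},
    {"tx":0.0887,"ty":-0.105,"fingers":0.5},
    {"tx":0.0887,"ty":-0.105,"fingers":0.5},
    {"tx":0.0887,"ty":-0.105,"fingers":0.5},
    {"tx":0.0887,"ty":-0.105,"fingers":0.5},
    {"tx":0.0887,"ty":-0.105,"fingers":0.5},
    {"tx":0.0887,"ty":-0.105,"fingers":0.5},
    {"tx":0.0887,"ty":-0.105,"fingers":0.5},
    {"tx":0.0887,"ty":-0.105,"fingers":0.5},
    {"tx":0.0887,"ty":-0.105,"fingers":0.5}
  ]
}}

```text
validation failed for argument at $.mo...
```

Emit:
{"api": "carry_out", "payload": {
  "moves": [
    {"tx":0,"ty":0,"tz":0,"twist":0.0414,"fingers":0.5},
    {"tx":0,"ty":0,"tz":0,"twist":0.0414,"fingers":0.5},
    {"tx":0.0887,"ty":-0.105,"tz":0,"twist":0,"fingers":0.5},
    {"tx":0.0887,"ty":-0.105,"tz":0,"twist":0,"fingers":0.5},
    {"tx":0.0887,"ty":-0.105,"tz":0,"twist":0,"fingers":0.5},
    {"tx":0.0887,"ty":-0.105,"tz":0,"twist":0,"fingers":0.5},
    {"tx":0.0887,"ty":-0.105,"tz":0,"twist":0,"fingers":0.5},
    {"tx":0.0887,"ty":-0.105,"tz":0,"twist":0,"fingers":0.5},
    {"tx":0.0887,"ty":-0.105,"tz":0,"twist":0,"fingers":0.5},
    {"tx":0.0887,"ty":-0.105,"tz":0,"twist":0,"fingers":0.5},
    {"tx":0.0887,"ty":-0.105,"tz":0,"twist":0,"fingers":0.5},
    {"tx":0.0887,"ty":-0.105,"tz":0,"twist":0,"fingers":0.5}
  ]
}}

```text
clock: 1.7
eef_pos: [434.0, -312.2, 242.3]
tool_rot: [3.142, -0.0, -0.0]
force: [0.4, -0.3, -0.0]
width: 43.1
gripper_force: 0.0
```

Emit:
{"api": "carry_out", "payload": {
  "moves": [
    {"tx":-0.003,"ty":0,"tz":0.1,"twist":0,"fingers":0.5},
    {"tx":0,"ty":0,"tz":0.1,"twist":0,"fingers":0.5},
    {"tx":0,"ty":0,"tz":0.1,"twist":0,"fingers":0.5},
    {"tx":0,"ty":0,"tz":0.04,"twist":0,"fingers":0.5},
    {"tx":0,"ty":0,"tz":0,"twist":0,"fingers":0.5}
  ]
}}

```text
clock: 2.33
eef_pos: [432.0, -313.2, 140.0]
tool_rot: [-3.141, 0.001, -0.0]
force: [0.4, 0.3, -0.4]
width: 42.9
gripper_force: 0.0
```

Run:
```python
from h import *
import cv2
f=lambda i:cv2.resize(i,(400,400),interpolation=cv2.INTER_CUBIC)
b=eyes.get_image('side')['color'][140:240,270:370];a=eyes.get_image('top')['color'][200:300,195:295]
cv2.imwrite('pics/d.png',np.hstack([f(a),f(b)]))
```

```text
(no output)
```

View pics/d.png

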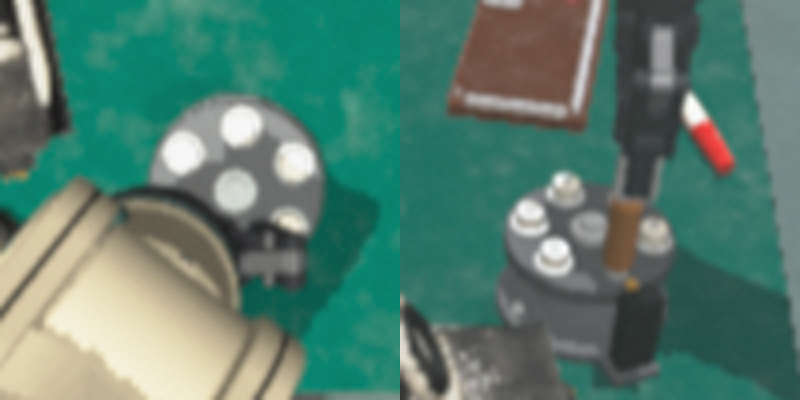

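The fingers straddle the handle (right panel, handle at about (625,230)), any x offset is well within the pad width. Going down and closing.

Emit:
{"api": "carry_out", "payload": {
  "moves": [
    {"tx":0,"ty":0,"tz":0.08,"twist":0,"fingers":0.5},
    {"tx":0,"ty":0,"tz":0.08,"twist":0,"fingers":0.5},
    {"tx":0,"ty":0,"tz":0,"twist":0,"fingers":0.5},
    {"tx":0,"ty":0,"tz":0,"twist":0,"fingers":0.15},
    {"tx":0,"ty":0,"tz":0,"twist":0,"fingers":0.1},
    {"tx":0,"ty":0,"tz":0,"twist":0,"fingers":0.1},
    {"tx":0,"ty":0,"tz":0,"twist":0,"fingers":0.1},
    {"tx":0,"ty":0,"tz":0,"twist":0,"fingers":0.1}
  ]
}}

```text
clock: 3.42
eef_pos: [433.1, -313.6, 93.8]
tool_rot: [3.141, -0.002, -0.0]
force: [-0.7, 1.4, 6.8]
width: 16.3
gripper_force: 58.7
```

```bash
python3 -c "
import numpy as np
t=np.radians(115.4-7.5*np.arange(49));x=np.cos(t)*.12;y=-np.sin(t)*.12
for i in range(4):print([(round(float(a),4),round(float(b),4)) for a,b in zip(np.diff(x),np.diff(y))][12*i:12*i+12])
"
```

```text
[(0.0146, -0.0058), (0.0152, -0.0038), (0.0156, -0.0018), (0.0157, 0.0002), (0.0155, 0.0023), (0.0151, 0.0043), (0.0144, 0.0062), (0.0135, 0.008), (0.0123, 0.0097), (0.0109, 0.0113), (0.0094, 0.0126), (0.0076, 0.0137)]
[(0.0058, 0.0146), (0.0038, 0.0152), (0.0018, 0.0156), (-0.0002, 0.0157), (-0.0023, 0.0155), (-0.0043, 0.0151), (-0.0062, 0.0144), (-0.008, 0.0135), (-0.0097, 0.0123), (-0.0113, 0.0109), (-0.0126, 0.0094), (-0.0137, 0.0076)]
[(-0.0146, 0.0058), (-0.0152, 0.0038), (-0.0156, 0.0018), (-0.0157, -0.0002), (-0.0155, -0.0023), (-0.0151, -0.0043), (-0.0144, -0.0062), (-0.0135, -0.008), (-0.0123, -0.0097), (-0.0109, -0.0113), (-0.0094, -0.0126), (-0.0076, -0.0137)]
[(-0.0058, -0.0146), (-0.0038, -0.0152), (-0.0018, -0.0156), (0.0002, -0.0157), (0.0023, -0.0155), (0.0043, -0.0151), (0.0062, -0.0144), (0.008, -0.0135), (0.0097, -0.0123), (0.0113, -0.0109), (0.0126, -0.0094), (0.0137, -0.0076)]
```

First 45°, then check the force.

Emit:
{"api": "carry_out", "payload": {
  "moves": [
    {"tx":0.0146,"ty":-0.0058,"tz":0,"twist":0,"fingers":0.1},
    {"tx":0.0152,"ty":-0.0038,"tz":0,"twist":0,"fingers":0.1},
    {"tx":0.0156,"ty":-0.0018,"tz":0,"twist":0,"fingers":0.1},
    {"tx":0.0157,"ty":0.0002,"tz":0,"twist":0,"fingers":0.1},
    {"tx":0.0155,"ty":0.0023,"tz":0,"twist":0,"fingers":0.1},
    {"tx":0.0151,"ty":0.0043,"tz":0,"twist":0,"fingers":0.1}
  ]
}}

```text
clock: 4.18
eef_pos: [460.3, -312.6, 93.9]
tool_rot: [3.14, -0.001, -0.001]
force: [-1.9, -0.8, 6.9]
width: 16.2
gripper_force: 58.8
```

Emit:
{"api": "carry_out", "payload": {
  "moves": [
    {"tx":0.0144,"ty":0.0062,"tz":0,"twist":0,"fingers":0.1},
    {"tx":0.0135,"ty":0.008,"tz":0,"twist":0,"fingers":0.1},
    {"tx":0.0123,"ty":0.0097,"tz":0,"twist":0,"fingers":0.1},
    {"tx":0.0109,"ty":0.0113,"tz":0,"twist":0,"fingers":0.1},
    {"tx":0.0094,"ty":0.0126,"tz":0,"twist":0,"fingers":0.1},
    {"tx":0.0076,"ty":0.0137,"tz":0,"twist":0,"fingers":0.1},
    {"tx":0.0058,"ty":0.0146,"tz":0,"twist":0,"fingers":0.1},
    {"tx":0.0038,"ty":0.0152,"tz":0,"twist":0,"fingers":0.1},
    {"tx":0.0018,"ty":0.0156,"tz":0,"twist":0,"fingers":0.1}
  ]
}}

```text
clock: 5.3
eef_pos: [483.9, -344.2, 93.9]
tool_rot: [3.141, -0.001, -0.0]
force: [-1.2, 2.1, 7.5]
width: 16.1
gripper_force: 58.8
```

Emit:
{"api": "carry_out", "payload": {
  "moves": [
    {"tx":-0.0002,"ty":0.0157,"tz":0,"twist":0,"fingers":0.1},
    {"tx":-0.0023,"ty":0.0155,"tz":0,"twist":0,"fingers":0.1},
    {"tx":-0.0043,"ty":0.0151,"tz":0,"twist":0,"fingers":0.1},
    {"tx":-0.0062,"ty":0.0144,"tz":0,"twist":0,"fingers":0.1},
    {"tx":-0.008,"ty":0.0135,"tz":0,"twist":0,"fingers":0.1},
    {"tx":-0.0097,"ty":0.0123,"tz":0,"twist":0,"fingers":0.1},
    {"tx":-0.0113,"ty":0.0109,"tz":0,"twist":0,"fingers":0.1},
    {"tx":-0.0126,"ty":0.0094,"tz":0,"twist":0,"fingers":0.1},
    {"tx":-0.0137,"ty":0.0076,"tz":0,"twist":0,"fingers":0.1},
    {"tx":-0.0146,"ty":0.0058,"tz":0,"twist":0,"fingers":0.1},
    {"tx":-0.0152,"ty":0.0038,"tz":0,"twist":0,"fingers":0.1},
    {"tx":-0.0156,"ty":0.0018,"tz":0,"twist":0,"fingers":0.1}
  ]
}}

```text
clock: 6.8
eef_pos: [451.2, -382.3, 93.9]
tool_rot: [3.14, -0.004, 0.0]
force: [0.8, 1.2, 5.8]
width: 16.3
gripper_force: 58.7
```

Emit:
{"api": "carry_out", "payload": {
  "moves": [
    {"tx":-0.0157,"ty":-0.0002,"tz":0,"twist":0,"fingers":0.1},
    {"tx":-0.0155,"ty":-0.0023,"tz":0,"twist":0,"fingers":0.1},
    {"tx":-0.0151,"ty":-0.0043,"tz":0,"twist":0,"fingers":0.1},
    {"tx":-0.0144,"ty":-0.0062,"tz":0,"twist":0,"fingers":0.1},
    {"tx":-0.0135,"ty":-0.008,"tz":0,"twist":0,"fingers":0.1},
    {"tx":-0.0123,"ty":-0.0097,"tz":0,"twist":0,"fingers":0.1},
    {"tx":-0.0109,"ty":-0.0113,"tz":0,"twist":0,"fingers":0.1},
    {"tx":-0.0094,"ty":-0.0126,"tz":0,"twist":0,"fingers":0.1},
    {"tx":-0.0076,"ty":-0.0137,"tz":0,"twist":0,"fingers":0.1}
  ]
}}

```text
clock: 7.92
eef_pos: [416.1, -363.2, 93.9]
tool_rot: [3.138, -0.003, -0.001]
force: [0.9, -1.6, 6.0]
width: 16.3
gripper_force: 58.7
```

Emit:
{"api": "carry_out", "payload": {
  "moves": [
    {"tx":-0.0058,"ty":-0.0146,"tz":0,"twist":0,"fingers":0.1},
    {"tx":-0.0038,"ty":-0.0152,"tz":0,"twist":0,"fingers":0.1},
    {"tx":-0.0018,"ty":-0.0156,"tz":0,"twist":0,"fingers":0.1},
    {"tx":0.0002,"ty":-0.0157,"tz":0,"twist":0,"fingers":0.1},
    {"tx":0.0023,"ty":-0.0155,"tz":0,"twist":0,"fingers":0.1},
    {"tx":0.0043,"ty":-0.0151,"tz":0,"twist":0,"fingers":0.1},
    {"tx":0.0062,"ty":-0.0144,"tz":0,"twist":0,"fingers":0.1},
    {"tx":0.008,"ty":-0.0135,"tz":0,"twist":0,"fingers":0.1},
    {"tx":0.0097,"ty":-0.0123,"tz":0,"twist":0,"fingers":0.1},
    {"tx":0.0113,"ty":-0.0109,"tz":0,"twist":0,"fingers":0.1},
    {"tx":0.0126,"ty":-0.0094,"tz":0,"twist":0,"fingers":0.1},
    {"tx":0.0137,"ty":-0.0076,"tz":0,"twist":0,"fingers":0.1}
  ]
}}

```text
clock: 9.43
eef_pos: [432.2, -314.1, 93.8]
tool_rot: [3.14, -0.001, -0.001]
force: [-1.9, 0.8, 9.7]
width: 15.9
gripper_force: 59.2
```

Emit:
{"api": "carry_out", "payload": {
  "moves": [
    {"tx":0,"ty":0,"tz":0,"twist":0,"fingers":0.1},
    {"tx":0,"ty":0,"tz":0,"twist":0,"fingers":0.1}
  ]
}}

```text
clock: 9.68
eef_pos: [433.1, -313.6, 93.8]
tool_rot: [3.14, -0.002, -0.0]
force: [-0.4, 1.0, 9.6]
width: 15.9
gripper_force: 59.1
```

Run:
```python
from h import *
import cv2
b=eyes.get_image('side')['color'][170:245,270:370]
cv2.imwrite('pics/e.png',cv2.resize(b,(800,600),interpolation=cv2.INTER_CUBIC))
```

```text
(no output)
```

View pics/e.png

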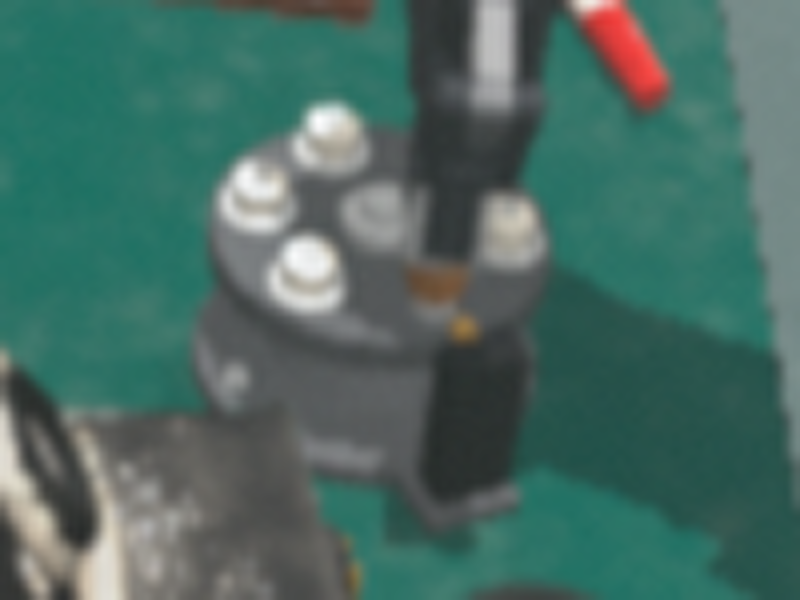

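The handle is back beside the block and the cells sit as in the first picture. Letting go and withdrawing.

Emit:
{"api": "carry_out", "payload": {
  "moves": [
    {"tx":0,"ty":0,"tz":0,"twist":0,"fingers":0.3},
    {"tx":0,"ty":0,"tz":0,"twist":0,"fingers":0.5},
    {"tx":0,"ty":0,"tz":0,"twist":0,"fingers":0.5},
    {"tx":0,"ty":0,"tz":0,"twist":0,"fingers":0.5},
    {"tx":0,"ty":0,"tz":-0.06,"twist":0,"fingers":0.5},
    {"tx":0,"ty":0,"tz":-0.1,"twist":0,"fingers":0.5},
    {"tx":0,"ty":0,"tz":-0.15,"twist":0,"fingers":0.5},
    {"tx":0,"ty":0.15,"tz":-0.15,"twist":0,"fingers":0.5},
    {"tx":0,"ty":0.2,"tz":0,"twist":0,"fingers":0.5},
    {"tx":0,"ty":0.2,"tz":0,"twist":0,"fingers":0.5},
    {"tx":0,"ty":0.2,"tz":0,"twist":0,"fingers":0.5},
    {"tx":0,"ty":0,"tz":0,"twist":0,"fingers":0.5}
  ]
}}

```text
clock: 11.22
eef_pos: [428.9, -543.1, 228.4]
tool_rot: [3.138, 0.002, -0.007]
force: [-0.9, -0.2, -0.9]
width: 42.3
gripper_force: 0.0
```

Run:
```python
from h import *
import cv2
f=lambda i:cv2.resize(i,(400,300),interpolation=cv2.INTER_CUBIC)
t=eyes.get_image('top')['color'];s=eyes.get_image('side')['color']
g=lambda t,s:np.hstack([f(t[210:285,205:305]),f(s[170:245,270:370])])
cv2.imwrite('pics/g.png',np.vstack([g(cv2.imread('pics/top0.png'),cv2.imread('pics/side0.png')),g(t,s)]))
```

```text
(no output)
```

View pics/g.png

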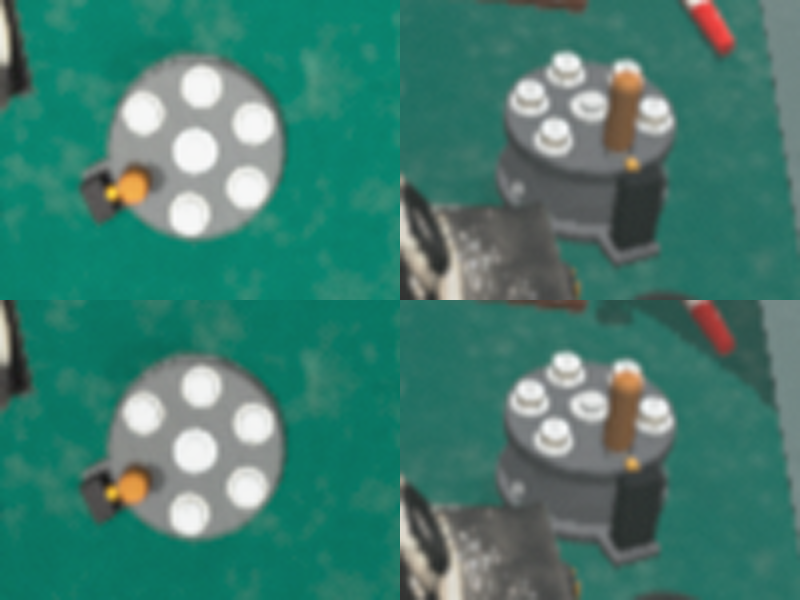

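The pictures before (upper row) and after (lower row) agree: the handle is at about (133,188) in both, beside the block, and the arm is clear.

```bash
python3 -c "from cell import job;print(job.finish_job())"
```

```text
the job is handed in; nothing more can be done
None
```

I turned the loaded carousel one full turn clockwise, so its handle is back beside the contact block, then let go and handed the job in at about 11 s; the gripper never went near the empty carousel.

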